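# Clamp a coil module home in the test cradle

### The job

Stand the slim coil module in the pocket of the test cradle, upright on the stiff contact bed, and let go of it. Then swing the hinged clamp over onto it and press the clamp's crossbar down until the module is driven fully home, its shoulder flush on the rim, bedding it with a steady push of about 22 N on the clamp, never 40 N. Push it home with the clamp, not with the gripper on the module; leave the clamp closed on it and leave everything else where it is.

Things in the scene. Friction and masses are not known exactly. Their poses are not given: they have to be found in the camera images.
- module_grip (a point): Slim coil module, loose, upright, 70 mm tall, about 0.2 kg: grey head 48 (its x) x 38 (its y) x 36 mm tall on a black plug 40 x 30 x 34 mm tall with copper contacts. The point is the head's centre, 52 mm above the underside, 18 mm below the top; z up. Grasp the head across its 38 mm y width. It fits the pocket either way round (half turn).
- module_shoulder (a point): Centre of the step under the slim module's head, on its axis, 34 mm above its underside; this step lands on the cradle's rim when the module is home.
- wide_module: A second module of the same kind but wider, head 60 x 52 mm, plug 52 x 44 mm, 70 mm tall, 0.3 kg: it does not fit the cradle, leave it. Origin: centre of its underside.
- cradle: Test cradle, fixed, on a wooden packer 0 to 12 mm high: steel base plate 200 x 96 x 12 mm (x -88 to +112), on it an aluminium block 70 (x) x 64 (y) mm with a pocket. Origin: under the pocket's centre, at the plate's underside; x points to the hinge, away from the robot, z up. Hinge cheeks stand 60 to 90 mm behind the pocket (+x), 110 mm high: set the module in with fingers at its +y and -y sides.
- cradle_rim (a point): Centre of the pocket's mouth at the rim, 56 mm above the cradle's origin; axes as the cradle. Pocket 42.5 (x) x 32.5 (y) mm, edge chamfered 3 mm.
- bed_top (a point): Centre of the top of the black contact bed, which fills the pocket 24 to 25.5 mm below the rim at the start: a module set on it has its shoulder 8.5 to 10 mm above the rim. Held by friction alone, the bed yields to about 18 N pressed on it, down to 34.5 mm below the rim, and stays where it is left.
- clamp_hinge (a point): On the axis of the clamp's hinge, 75 mm behind the pocket's centre (cradle +x) and 104 mm above the cradle's origin; the axis runs along the cradle's y.
- clamp (a joint): Clamp angle, rad: 0 closed on a module that is home (arm level, pointing from the hinge to cradle -x), about 0.13 when its pad first meets a module on the raised bed, 1.57 upright; starts leaning back at 1.75 to 1.95; limits -0.06 and 2.1. Stiff hinge (0.16 N m): it stays where it is left. The arm is a steel bar 14 mm wide, 12 mm thick, its white nylon pad 75 mm from the hinge.
- clamp_bar (a point): Centre of the black crossbar at the clamp's free end, 14 mm thick, 80 mm long along the cradle's y, 150 mm from the hinge axis. Push it from behind to swing the clamp over, from above to press. By the lever of 2 the bed yields at about 10 N of push on the bar; the force climbs sharply when the shoulder meets the rim.
- terminal_strip: Bystander: comb-like terminal strip, 16 x 92 x 16 mm, origin under its centre.
- tape_yellow: Bystander: roll of tape, 62 mm across, 18 mm high, origin under its centre.
- multimeter: Bystander: hand multimeter, 140 x 74 x 40 mm, origin under its centre.
- calliper: Bystander: calliper lying on the bench, 170 x 48 x 12 mm, origin under its centre.
There are look-alikes about, which are no part of the job. What is shaped like the part that bears module_grip but red is not meant.

How it is judged:
By the outcome, as a careful person would: the job done as asked, in the order asked, and still so for the second after the job is handed in, with the robot touching nothing.
It also fails if it takes over 72 s, if anything falls off the work surface, if the arm or the gripper's body presses on something with over 40 N, if the wrist force passes 120 N, or if a joint passes its speed limit or range.

### The arm

A 6-joint arm with a two-finger parallel gripper is mounted at the origin on a cart in front of the work surface, level with it; the furniture and walls round the work are solid. World frame = base frame: x ahead of the robot, y to its left, z up, the work surface at z = 0. Lengths are in m, angles in rad, forces in N, time in s.
With the tool pointing down it reaches from about 0.3 to 0.85 m from the base axis. Payload 4.2 kg.
Tool frame: the origin (TCP) lies between the finger pads; the fingertips stand 22 mm ahead of it and the grasp point (between the pads) lies 3 mm ahead of it; z points along the fingers, y is the line along which they close (so a half turn about z gives the same grasp; the last joint's range is limited). The gripper opens to 91 mm and grips with 3 to 60 N. Pads are 32 mm wide; open, the fingers measure 118 mm over their backs; the gripper's body (76 mm by 178 mm) begins 60 mm behind the grasp point.
Start: joints at [-1.244, 0.32, 1.565, -0, 1.257, -0.02], TCP at [0.195, -0.541, 0.236] pointing down, gripper open.
Joint ranges: [-3.11, 3.11], [-0.84, 2.01], [0.21, 2.61], [-1.34, 4.49], [0.05, 2.63], [-2.56, 2.56]. Speed limits (rad/s): [2.57, 2.57, 3.14, 3.14, 3.14, 3.14].

### API

Orientations are given as a unit quaternion [w, x, y, z].
In Python, from station import arm gives the robot as it stands.
- The arm moves only by the tool apply_moves, never from a script. Its arguments are lists of equal length, an entry for each row: "dp": the shift along the tool's x, y, z in cm, a list of three; "angular": the turn, a rotation vector about the tool's x, y, z in units of 6 degrees (1.0 is 6 degrees), a list of three; "claw": the closure, from 0 (fully open) to 1 (shut). A call has 1 to 12 rows; each row is the pose to reach, as a shift and turn from the pose commanded when the call began, along the tool's axes at that moment; what a row does not reach only later rows make up. A row lasts 1/12 s, in which the tool goes at most 41.7 mm and 7.16 degrees, less where a joint would pass 70% of its speed; a pose out of reach is approached as far as the arm can. A call with a gripper value outside its range is refused whole. The fingers move at their own pace and stop on an object; "squeeze" is the grip in N (left out, the last holds). Time passes only in rows, so rows that repeat a pose let the fingers close. It gives the time, the measured TCP pose, the force, the opening and the grip force at its end, in the units of the state.
- arm.read_state(): the state, without advancing time (a new reading comes with each control period).
- arm.get_image(name): name is "scene" or "top" or "wrist"; returns (picture, depth): 480x640x3 uint8, red, green, blue; 480x640 float32, m along the optical axis (not along the pixel's ray), 0 where there is no reading.
- arm.get_calibration(name): a dict with "fx", "fy", "cx", "cy" (pixels), "position" and "attitude" of the camera in the world. Camera axes: x right, y down, z forward; pixel columns grow to the right and rows downward; lengths in m; the calibration is good to about 2 mm. A picture is of the moment at which its call begins: read the wrist's pose just before it. get_calibration takes no time and is no camera call; for the wrist camera it gives the pose at the moment of the call.
- arm.sign_off(): hands the job in; it is judged then, once.
The state is a dict: "time": time; "joint_positions": joint angles; "qd": joint speeds; "joint_efforts": joint torques, N m; "ee_pos": TCP position; "tool_rot": TCP orientation; "ft_force": force on the tool from outside, world axes, zero at the start; "torque": the same for the moment, N m; "gripper_width": finger opening in m; "grip_force": force on a finger pad.
Only numpy, scipy, OpenCV 4.12 (cv2) and the standard library are available. Lean on these libraries where they do the work, as an engineer would, in place of code of your own. Each camera call takes 0.05 s, during which the arm holds its last target. There are 200 camera calls.

## Working session

There is one attempt and no reset: what is moved stays moved. The work goes in short steps, Python scripts to look and compute and a tool call to move; the robot and the scene stay as the last step left them, time stands still between calls to the robot, and variables do not carry over. Pictures are saved under pics/ and viewed, at most 12 in all, crops included, and the job is handed in when it is done.

Besides the shell and the picture viewer there is one more tool, called after "Emit:" by a JSON object that holds its "api" and its "payload", one argument or row to a line. apply_moves: Moves the arm, as the interface text tells. Its arguments: {"type":"object","properties":{"dp":{"type":"array","items":{"type":"array","items":{"type":"number"}}},"angular":{"type":"array","items":{"type":"array","items":{"type":"number"}}},"claw":{"type":"array","items":{"type":"number"}},"squeeze":{"type":"number"}},"required":["dp","angular","claw"]}

```bash
ls; mkdir -p pics; python3 - <<'E'
from station import arm
import cv2,numpy as np
s=arm.read_state();print(s)
for n in("scene","top"):
    im,d=arm.get_image(n);cv2.imwrite(f"pics/{n}0.png",im[:,:,::-1]);np.savez(f"{n}0.npz",im=im,d=d)
    print(n,arm.get_calibration(n))
E
```

```text
pics
{'time': 0.0, 'joint_positions': array([-1.24396757e+00,  3.20253047e-01,  1.56568899e+00, -1.23859575e-05,
        1.25741613e+00, -1.99734631e-02]), 'qd': array([ 0.00018935, -0.000453  , -0.00037483, -0.00019011,  0.0002879 ,
        0.00234543]), 'joint_efforts': array([ 2.09067301e-03, -4.12461019e+01, -2.31976408e+01,  7.29205948e-02,
        4.57879307e-02, -1.50719607e-04]), 'ee_pos': array([ 0.19529426, -0.54030466,  0.23513872]), 'tool_rot': array([-8.71483298e-04,  9.85002946e-01,  1.72535265e-01, -1.40728466e-04]), 'ft_force': array([-0.5637556 ,  0.73242175, -0.48305762]), 'torque': array([ 0.01094476, -0.07510264, -0.02756378]), 'grip_force': 0.0, 'gripper_width': 0.09114751244727322}
scene {'fx': 433.6955034650198, 'fy': 433.6955034650198, 'cx': 319.67781551670834, 'cy': 234.89360130630502, 'position': array([-0.2215649 ,  0.48777968,  1.01267907]), 'attitude': array([ 0.18754055, -0.45092653,  0.81123453, -0.32154682])}
top {'fx': 590.861983287985, 'fy': 590.861983287985, 'cx': 317.12725148979223, 'cy': 240.81376290770294, 'position': array([0.37940484, 0.0052699 , 1.56140331]), 'attitude': array([ 0.04533291, -0.6979858 ,  0.71341801, -0.04237335])}
```

View pics/scene0.png

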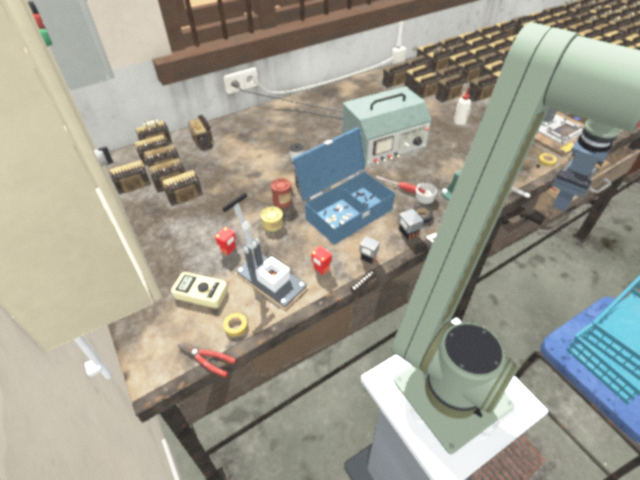

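View pics/top0.png

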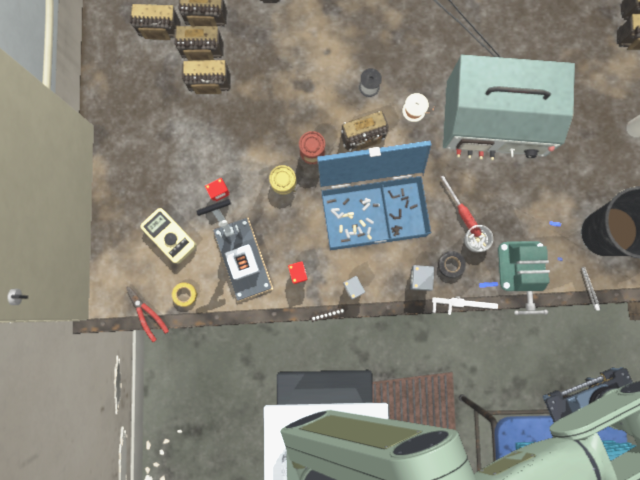

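The candidates for the slim module in the top view are:
- Small grey block at (355,288): smaller head, so this is the slim one.
- Larger grey block at (422,278): the wide module.
- Red look-alikes at (297,272) and (217,188): not meant.

The cradle is at (242,262), with the clamp bar at (213,207). I'll measure from depth and take one close crop.

```bash
cat > h.py <<'E'
import numpy as np,cv2
from scipy.spatial.transform import Rotation as R
def rot(q): return R.from_quat(np.r_[q[1:],q[0]])
def cloud(d,c):
    v,u=np.mgrid[:d.shape[0],:d.shape[1]]
    p=np.stack([(u-c['cx'])/c['fx']*d,(v-c['cy'])/c['fy']*d,d],-1)
    return (rot(c['attitude']).apply(p.reshape(-1,3))+c['position']).reshape(p.shape)
def rect(P,m):
    r=cv2.minAreaRect((P[m][:,:2]*1000).astype(np.float32)); return r,np.median(P[m],0).round(4)
E
python3 - <<'E'
from h import *
from station import arm
z=np.load('top0.npz');P=cloud(z['d'],arm.get_calibration('top'));h=P[...,2]
def box(u0,u1,v0,v1):
    m=np.zeros(h.shape,bool);m[v0:v1,u0:u1]=1;return m
ok=z['d']>0
for n,b,lo,hi in [('slim',(335,375,270,305),.06,.08),('wide',(405,440,258,298),.06,.08),('red',(285,310,258,285),.06,.08),('block',(220,262,240,285),.06,.076),('plate',(210,275,215,305),.018,.03),('bar',(190,235,195,220),.15,.3)]:
    m=box(*b)&ok&(h>lo)&(h<hi); print(n,m.sum(),rect(P,m))
m=box(225,260,245,280)&ok; print(np.histogram(h[m],12))
im=z['im'][180:320,190:450,::-1];cv2.imwrite('pics/c1.png',cv2.resize(im,None,fx=3,fy=3,interpolation=cv2.INTER_CUBIC))
E
```

```text
slim 289 (((446.6296081542969, -81.51231384277344), (47.36478042602539, 38.18562316894531), 26.629905700683594), array([ 0.4464, -0.0813,  0.0691]))
wide 497 (((467.3090515136719, -255.63516235351562), (53.467872619628906, 59.82117462158203), 84.08056640625), array([ 0.4674, -0.2553,  0.0696]))
red 284 (((488.367431640625, 60.66819763183594), (47.86354446411133, 37.767330169677734), 14.397034645080566), array([0.4875, 0.0599, 0.0689]))
block 64 (((531.9868774414062, 207.69830322265625), (95.65792846679688, 63.171478271484375), 18.163192749023438), array([0.5185, 0.201 , 0.0612]))
plate 208 (((530.5989990234375, 207.8944854736328), (194.95201110839844, 93.99636840820312), 18.516986846923828), array([0.5246, 0.2064, 0.0212]))
bar 300 (((619.4923706054688, 238.288330078125), (29.014925003051758, 78.9456558227539), 15.915534019470215), array([0.6206, 0.2366, 0.2533]))
(array([ 15,  34,  78, 252, 103,  42, 124,  48,  25,  63, 299, 135]), array([-0.00959264, -0.00341877,  0.0027551 ,  0.00892897,  0.01510284,
        0.02127671,  0.02745058,  0.03362444,  0.03979831,  0.04597218,
        0.05214605,  0.05831992,  0.06449379]))
```

View pics/c1.png

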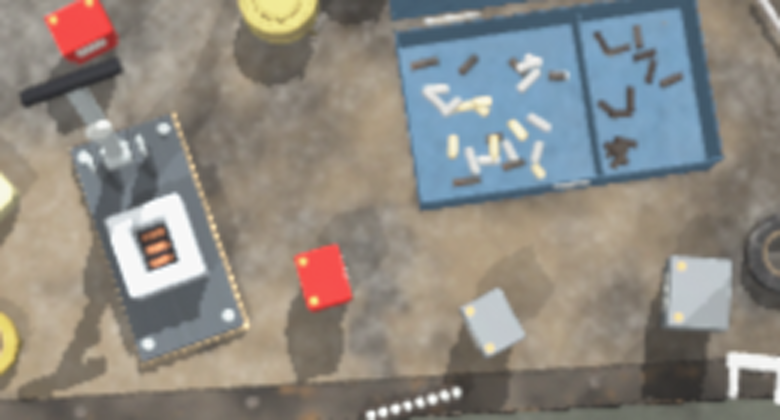

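```bash
cat >> h.py <<'E'
def go(s,pos,yaw):
    "move in tool axes (cm, 6deg units) to world pos, tool down, tool x at yaw deg"
    r=rot(s['tool_rot']); t=R.from_euler('z',yaw,degrees=True)*R.from_euler('x',180,degrees=True)
    print('t',round(s['time'],2),'dp',(r.inv().apply(np.array(pos)-s['ee_pos'])*100).round(2),'ang',(np.degrees((r.inv()*t).as_rotvec())/6).round(3))
E
python3 - <<'E'
from h import *
from station import arm
s=arm.read_state()
go(s,(.4466,-.0815,.236),26.6)
z=np.load('top0.npz');P=cloud(z['d'],arm.get_calibration('top'));h=P[...,2]
a=np.radians(18.5);Q=(P[...,:2]-[.5192,.2041])@np.array([[np.cos(a),-np.sin(a)],[np.sin(a),np.cos(a)]])
b=(z['d']>0)
x,y=Q[...,0],Q[...,1]
m=b&(abs(x)<33)&(abs(x)<.033)&(abs(y)<.03)&((abs(x)>.026)|(abs(y)>.021));print('rim',np.percentile(h[m],[10,25,50,75,90]))
m=b&(abs(y)<.042)&(x>-.083)&(x<-.045);print('plate',np.percentile(h[m],[10,25,50,75,90]))
m=b&(abs(y)>.055)&(abs(y)<.07)&(abs(x)<.08);print('bench',np.percentile(h[m],[10,25,50,75,90]))
E
```

```text
t 0.1 dp [ 3.923e+01 -3.461e+01 -2.000e-02] ang [-1.500e-02 -1.000e-03 -1.122e+00]
rim [0.05234378 0.05467841 0.05693089 0.0587321  0.06067382]
plate [0.00760198 0.01025581 0.01260497 0.01506398 0.01692839]
bench [-0.00588056 -0.00369789 -0.00127152  0.00091762  0.00339327]
```

Emit:
{"api": "apply_moves", "payload": {
  "dp": [
    [39.2, -34.6, 0],
    [39.2, -34.6, 0],
    [39.2, -34.6, 0],
    [39.2, -34.6, 0],
    [39.2, -34.6, 0],
    [39.2, -34.6, 0],
    [39.2, -34.6, 0],
    [39.2, -34.6, 0],
    [39.2, -34.6, 0],
    [39.2, -34.6, 0],
    [39.2, -34.6, 0],
    [39.2, -34.6, 0]
  ],
  "angular": [
    [0, 0, -1.12],
    [0, 0, -1.12],
    [0, 0, -1.12],
    [0, 0, -1.12],
    [0, 0, -1.12],
    [0, 0, -1.12],
    [0, 0, -1.12],
    [0, 0, -1.12],
    [0, 0, -1.12],
    [0, 0, -1.12],
    [0, 0, -1.12],
    [0, 0, -1.12]
  ],
  "claw": [0, 0, 0, 0, 0, 0, 0, 0, 0, 0, 0, 0]
}}

```text
time: 1.1
ee_pos: [0.4358, -0.1001, 0.2358]
tool_rot: [0.0, 0.973, 0.23, -0.0]
ft_force: [0.6, -1.1, -0.3]
gripper_width: 0.0912
grip_force: 0.0
```

```bash
python3 - <<'E'
from h import *
from station import arm
s=arm.read_state();print(s['ee_pos'],s['joint_positions'])
go(s,(.4466,-.0815,.236),26.6)
c=arm.get_calibration('wrist');im,d=arm.get_image('wrist');np.savez('w1.npz',im=im,d=d,**c);print(c)
cv2.imwrite('pics/w1.png',im[:,:,::-1])
P=cloud(d,c);h=P[...,2];g=(im.max(-1).astype(int)-im.min(-1)<40)
m=((d>0)&(h>.064)&(h<.076)&(np.hypot(P[...,0]-.4466,P[...,1]+.0815)<.05));print(m.sum(),rect(P,m))
E
```

```text
[ 0.43577755 -0.10014177  0.23583544] [-2.51441974e-01  1.17429104e-01  1.83456026e+00 -2.43681161e-04
  1.18972584e+00  8.55296190e-01]
t 1.1 dp [ 1.8  -1.18 -0.02] ang [ 0.001  0.002 -0.001]
{'fx': 403.76254104403455, 'fy': 403.76254104403455, 'cx': 318.671452513088, 'cy': 243.32805742628688, 'position': array([ 0.50859104, -0.06401224,  0.38543558]), 'attitude': array([ 0.12129754,  0.84191958, -0.52039488, -0.07514983])}
2870 (((449.6259765625, -77.9045181274414), (47.346073150634766, 37.94218063354492), 26.54875373840332), array([ 0.4505, -0.0778,  0.0708]))
```

View pics/w1.png

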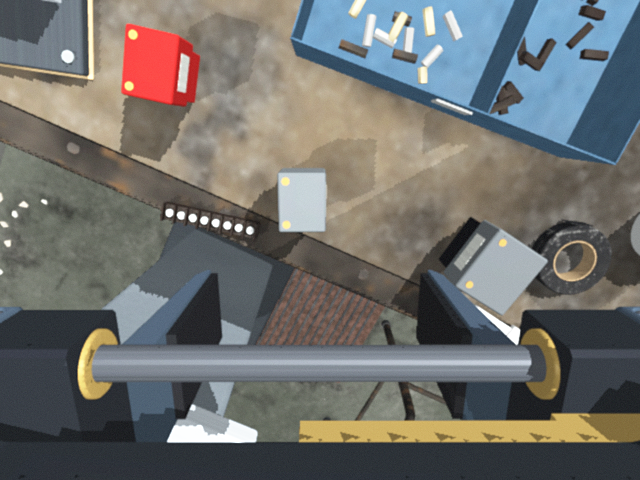

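Emit:
{"api": "apply_moves", "payload": {
  "dp": [
    [18.1, -23.9, 0],
    [18.1, -23.9, 0],
    [18.1, -23.9, 0],
    [18.1, -23.9, 0],
    [18.1, -23.9, 0],
    [18.1, -23.9, 0],
    [18.1, -23.9, 0],
    [18.1, -23.9, 0],
    [18.1, -23.9, 0],
    [18.1, -23.9, 0],
    [18.1, -23.9, 0],
    [18.1, -23.9, 0]
  ],
  "angular": [
    [0, 0, 1.35],
    [0, 0, 1.35],
    [0, 0, 1.35],
    [0, 0, 1.35],
    [0, 0, 1.35],
    [0, 0, 1.35],
    [0, 0, 1.35],
    [0, 0, 1.35],
    [0, 0, 1.35],
    [0, 0, 1.35],
    [0, 0, 1.35],
    [0, 0, 1.35]
  ],
  "claw": [0, 0, 0, 0, 0, 0, 0, 0, 0, 0, 0, 0]
}}

```text
time: 2.15
ee_pos: [0.4901, 0.1909, 0.2359]
tool_rot: [0.0, 0.987, 0.16, -0.0]
ft_force: [0.0, -0.3, 1.2]
gripper_width: 0.0913
grip_force: 0.0
```

```bash
python3 - <<'E'
from h import *
from station import arm
s=arm.read_state();print(s['ee_pos'],s['joint_positions'])
c=arm.get_calibration('wrist');im,d=arm.get_image('wrist');np.savez('w2.npz',im=im,d=d,**c,ee=s['ee_pos'],q=s['tool_rot'])
cv2.imwrite('pics/w2.png',im[:,:,::-1])
P=cloud(d,c);h=P[...,2]
n=np.hypot(P[...,0]-.5192,P[...,1]-.2041);ok=d>0
H,e=np.histogram(h[ok&(n<.09)],np.arange(0,.08,.002));print(H.tolist())
m=(im.min(-1)>150)&ok&(n<.07)&(h>.05)&(h<.068);print(m.sum(),rect(P,m))
go(s,(.448,-.080,.15),26.6)
E
```

```text
[0.49013854 0.1908549  0.23589869] [ 3.49809409e-01  2.42921090e-01  1.67397151e+00 -6.21134448e-04
  1.22537501e+00  1.59996953e+00]
[6389, 260, 0, 0, 0, 53, 4422, 6176, 253, 36, 8, 14, 36, 14, 43, 153, 1200, 305, 46, 44, 13, 32, 33, 31, 29, 35, 41, 228, 2055, 2507, 46, 30, 11, 1, 1, 3, 0, 9, 10]
4878 (((522.4573974609375, 208.16578674316406), (69.82756805419922, 64.20740509033203), 18.32406997680664), array([0.5243, 0.2087, 0.058 ]))
t 2.15 dp [-12.54  24.37   8.61] ang [ 0.005  0.007 -1.369]
```

View pics/w2.png

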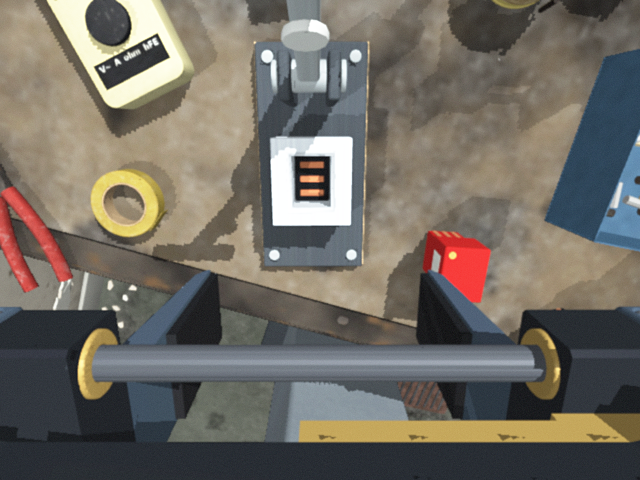

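```bash
python3 - <<'E'
from h import *
z=np.load('w2.npz');c={k:z[k] for k in('fx','fy','cx','cy','position','attitude')}
P=cloud(z['d'],c);T=rot(z['q']).inv().apply(P.reshape(-1,3)-z['ee']).reshape(P.shape)
for r in (280,290,300,320,340):
    for cols in (range(150,222,6),range(418,490,6)):
        print(r,[(u,*(T[r,u]*1000).round().astype(int)) for u in cols if z['d'][r,u]>0 and z['d'][r,u]<.3])
rc=rot(z['q']).inv()*rot(c['attitude']);print(rc.as_matrix().round(3),rot(z['q']).inv().apply(c['position']-z['ee']))
E
```

```text
280 [(192, np.int64(18), np.int64(-53), np.int64(10)), (198, np.int64(19), np.int64(-51), np.int64(9)), (204, np.int64(17), np.int64(-49), np.int64(12)), (210, np.int64(17), np.int64(-47), np.int64(12)), (216, np.int64(15), np.int64(-46), np.int64(19))]
280 [(424, np.int64(17), np.int64(46), np.int64(14)), (430, np.int64(17), np.int64(48), np.int64(13)), (436, np.int64(19), np.int64(49), np.int64(8)), (442, np.int64(19), np.int64(52), np.int64(8)), (448, np.int64(19), np.int64(54), np.int64(8))]
290 [(180, np.int64(19), np.int64(-55), np.int64(-2)), (186, np.int64(19), np.int64(-52), np.int64(-2)), (192, np.int64(18), np.int64(-50), np.int64(-1)), (198, np.int64(17), np.int64(-49), np.int64(2)), (204, np.int64(17), np.int64(-46), np.int64(1)), (210, np.int64(14), np.int64(-46), np.int64(8)), (216, np.int64(10), np.int64(-46), np.int64(18))]
290 [(424, np.int64(13), np.int64(46), np.int64(12)), (430, np.int64(16), np.int64(46), np.int64(5)), (436, np.int64(17), np.int64(47), np.int64(1)), (442, np.int64(18), np.int64(49), np.int64(-1)), (448, np.int64(18), np.int64(51), np.int64(-1)),
[... 2782 characters left out ...]
, np.int64(-14), np.int64(46), np.int64(17)), (424, np.int64(-8), np.int64(45), np.int64(6)), (430, np.int64(-3), np.int64(46), np.int64(-2)), (436, np.int64(1), np.int64(46), np.int64(-10)), (442, np.int64(5), np.int64(45), np.int64(-17)), (448, np.int64(8), np.int64(46), np.int64(-22)), (454, np.int64(12), np.int64(45), np.int64(-30)), (460, np.int64(15), np.int64(46), np.int64(-34)), (466, np.int64(15), np.int64(47), np.int64(-35)), (472, np.int64(15), np.int64(49), np.int64(-35)), (478, np.int64(18), np.int64(49), np.int64(-39)), (484, np.int64(19), np.int64(50), np.int64(-40))]
[[-0.001 -0.959 -0.282]
 [ 1.    -0.    -0.001]
 [ 0.001 -0.282  0.959]] [ 0.0812596   0.00015295 -0.14959823]
```

The wrist view shows the cradle block at (311,180) with an empty pocket and the bed contacts, and the clamp leaning back at (305,35). The finger geometry confirms the wrist camera agrees with the TCP. Next I hover over the slim module.

Emit:
{"api": "apply_moves", "payload": {
  "dp": [
    [-12.3, 24.2, 11.6],
    [-12.3, 24.2, 11.6],
    [-12.3, 24.2, 11.6],
    [-12.3, 24.2, 11.6],
    [-12.3, 24.2, 11.6],
    [-12.3, 24.2, 11.6],
    [-12.3, 24.2, 11.6],
    [-12.3, 24.2, 11.6],
    [-12.3, 24.2, 11.6],
    [-12.3, 24.2, 11.6],
    [-12.3, 24.2, 11.6],
    [-12.3, 24.2, 11.6]
  ],
  "angular": [
    [0, 0, -1.37],
    [0, 0, -1.37],
    [0, 0, -1.37],
    [0, 0, -1.37],
    [0, 0, -1.37],
    [0, 0, -1.37],
    [0, 0, -1.37],
    [0, 0, -1.37],
    [0, 0, -1.37],
    [0, 0, -1.37],
    [0, 0, -1.37],
    [0, 0, -1.37]
  ],
  "claw": [0, 0, 0, 0, 0, 0, 0, 0, 0, 0, 0, 0]
}}

```text
time: 3.2
ee_pos: [0.4512, -0.0751, 0.1207]
tool_rot: [0.0, 0.973, 0.232, 0.001]
ft_force: [-0.7, 0.2, -0.2]
gripper_width: 0.0911
grip_force: 0.0
```

```bash
python3 - <<'E'
from h import *
from station import arm
s=arm.read_state();print(s['ee_pos'],s['qd'])
c=arm.get_calibration('wrist');im,d=arm.get_image('wrist');np.savez('w3.npz',im=im,d=d,**c,ee=s['ee_pos'],q=s['tool_rot'])
P=cloud(d,c);h=P[...,2]
m=((d>0)&(h>.064)&(h<.076)&(np.hypot(P[...,0]-.4496,P[...,1]+.078)<.035));r=rect(P,m);print(m.sum(),r)
go(s,(r[0][0][0]/1e3,r[0][0][1]/1e3,.055),r[0][2])
print(np.median(h[(d>0)&(h<.01)&(h>-.01)]))
E
```

```text
[ 0.45118346 -0.07506111  0.12071873] [ 0.00660998  0.00178083  0.00254869 -0.00272053 -0.00010337 -0.00244122]
6000 (((449.6392517089844, -78.08282470703125), (47.91387939453125, 38.08094024658203), 26.58606719970703), array([ 0.4515, -0.0772,  0.0707]))
t 3.2 dp [-0.28  0.19  6.57] ang [ 0.009 -0.014  0.035]
0.000739483321681611
```

Emit:
{"api": "apply_moves", "payload": {
  "dp": [
    [-0.3, 0.2, 3],
    [-0.3, 0.2, 5.5],
    [-0.3, 0.2, 6.55],
    [-0.3, 0.2, 6.55],
    [-0.3, 0.2, 6.55],
    [-0.3, 0.2, 6.55],
    [-0.3, 0.2, 6.55],
    [-0.3, 0.2, 6.55],
    [-0.3, 0.2, 6.55],
    [-0.3, 0.2, 6.55],
    [-0.3, 0.2, 6.55],
    [-0.3, 0.2, 6.55]
  ],
  "angular": [
    [0, 0, 0.03],
    [0, 0, 0.03],
    [0, 0, 0.03],
    [0, 0, 0.03],
    [0, 0, 0.03],
    [0, 0, 0.03],
    [0, 0, 0.03],
    [0, 0, 0.03],
    [0, 0, 0.03],
    [0, 0, 0.03],
    [0, 0, 0.03],
    [0, 0, 0.03]
  ],
  "claw": [0, 0, 0, 0, 0.7, 0.7, 0.7, 0.7, 0.7, 0.7, 0.7, 0.7],
  "squeeze": 20
}}

```text
time: 4.25
ee_pos: [0.4487, -0.0792, 0.0546]
tool_rot: [0.0, 0.973, 0.229, 0.0]
ft_force: [-0.3, 0.2, 0.3]
gripper_width: 0.0403
grip_force: 0.0
```

Emit:
{"api": "apply_moves", "payload": {
  "dp": [
    [0, 0, 0],
    [0, 0, 0],
    [0, 0, 0],
    [0, 0, -2],
    [0, 0, -4],
    [0, 0, -7],
    [0, 0, -7],
    [0, 0, -7]
  ],
  "angular": [
    [0, 0, 0],
    [0, 0, 0],
    [0, 0, 0],
    [0, 0, 0],
    [0, 0, 0],
    [0, 0, 0],
    [0, 0, 0],
    [0, 0, 0]
  ],
  "claw": [0.7, 0.7, 0.7, 0.7, 0.7, 0.7, 0.7, 0.7]
}}

```text
time: 4.92
ee_pos: [0.4495, -0.0793, 0.1254]
tool_rot: [0.001, 0.973, 0.229, 0.001]
ft_force: [-0.2, 0.1, -2.2]
gripper_width: 0.0381
grip_force: 20.0
```

```bash
python3 - <<'E'
from h import *
from station import arm
s=arm.read_state();print(s['ee_pos'],s['gripper_width'],s['grip_force'],s['ft_force'])
c=arm.get_calibration('wrist');im,d=arm.get_image('wrist');np.savez('w4.npz',im=im,d=d,**c,ee=s['ee_pos'],q=s['tool_rot'])
cv2.imwrite('pics/w4.png',im[:,:,::-1])
P=cloud(d,c);T=rot(s['tool_rot']).inv().apply(P.reshape(-1,3)-s['ee_pos']).reshape(P.shape)
m=(d>0)&(abs(T[...,1])<.017)&(T[...,0]>-.03)&(T[...,0]<.04)&(abs(T[...,2]+.015)<.004)
q=T[m];print(m.sum(),np.percentile(q[:,0],[1,50,99]),np.median(q[:,2]))
go(s,(.5225,.2082,.16),18.3)
E
```

```text
[ 0.44951004 -0.07930747  0.12536156] 0.038056626059026606 19.99921828508377 [-0.15525439  0.05565397 -2.15637866]
7362 [-0.021957    0.0114486   0.02495968] -0.016246414989048948
t 4.92 dp [ 19.38 -22.46  -3.46] ang [ 0.018 -0.024  1.372]
```

View pics/w4.png

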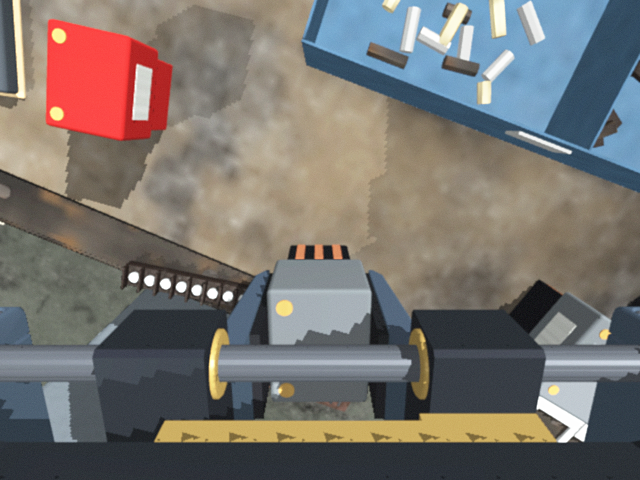

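The module is held squarely between the pads, with its front top edge at row 265. Next I approach the cradle and look at the rim up close.

Emit:
{"api": "apply_moves", "payload": {
  "dp": [
    [0, 0, -3.5],
    [13.3, -23.3, -3.5],
    [13.3, -23.3, -3.5],
    [13.3, -23.3, -3.5],
    [13.3, -23.3, -3.5],
    [13.3, -23.3, -3.5],
    [13.3, -23.3, -3.5],
    [13.3, -23.3, -3.5],
    [13.3, -23.3, -3.5],
    [13.3, -23.3, -3.5],
    [13.3, -23.3, -3.5],
    [13.3, -23.3, -3.5]
  ],
  "angular": [
    [0, 0, 0],
    [0, 0, 1.38],
    [0, 0, 1.38],
    [0, 0, 1.38],
    [0, 0, 1.38],
    [0, 0, 1.38],
    [0, 0, 1.38],
    [0, 0, 1.38],
    [0, 0, 1.38],
    [0, 0, 1.38],
    [0, 0, 1.38],
    [0, 0, 1.38]
  ],
  "claw": [0.7, 0.7, 0.7, 0.7, 0.7, 0.7, 0.7, 0.7, 0.7, 0.7, 0.7, 0.7]
}}

```text
time: 5.97
ee_pos: [0.463, 0.1874, 0.1585]
tool_rot: [0.0, 0.987, 0.158, -0.001]
ft_force: [-1.3, -0.6, -1.5]
gripper_width: 0.0379
grip_force: 20.0
```

```bash
cat > rim.py <<'E'
from h import *
from station import arm
s=arm.read_state();print(s['ee_pos'],s['qd'].round(3))
c=arm.get_calibration('wrist');im,d=arm.get_image('wrist');np.savez('w5.npz',im=im,d=d,**c,ee=s['ee_pos'],q=s['tool_rot'])
cv2.imwrite('pics/w5.png',im[:,:,::-1])
P=cloud(d,c);h=P[...,2];n=np.hypot(P[...,0]-.5225,P[...,1]-.208)
m=(im.min(-1)>150)&(d>0)&(n<.055)&(h>.05)&(h<.066);r=rect(P,m);print(m.sum(),r)
# pocket mouth: hole in block mask
k=(abs(h-np.median(h[m]))<.006)&(d>0)&(n<.06)
cs,hi=cv2.findContours(k.astype(np.uint8),cv2.RETR_CCOMP,cv2.CHAIN_APPROX_NONE)
for q,g in zip(cs,hi[0]):
    if g[3]>=0 and cv2.contourArea(q)>300:
        q=q[:,0];pp=P[q[:,1],q[:,0]];print('hole',cv2.minAreaRect((pp[:,:2]*1e3).astype(np.float32)))
u=np.array([np.cos(np.radians(r[0][2])),np.sin(np.radians(r[0][2]))]);t=np.array(r[0][0])/1e3-.0013*u
go(s,(*t,.125),r[0][2])
E
python3 rim.py
```

```text
[0.46302039 0.18740099 0.15852469] [-0.01  -0.008 -0.008  0.001  0.001  0.002]
8861 (((522.3408203125, 208.11244201660156), (70.1902847290039, 64.22858428955078), 18.548377990722656), array([0.525 , 0.2085, 0.058 ]))
hole ((522.29150390625, 208.09518432617188), (42.849464416503906, 33.32400131225586), 18.146760940551758)
t 5.97 dp [ 6.16 -0.12  3.34] ang [ 0.006  0.022 -0.062]
```

Emit:
{"api": "apply_moves", "payload": {
  "dp": [
    [3.1, -0.1, 0],
    [6.15, -0.1, 1],
    [6.15, -0.1, 2.5],
    [6.15, -0.1, 3.8],
    [6.15, -0.1, 3.8],
    [6.15, -0.1, 3.8],
    [6.15, -0.1, 3.8]
  ],
  "angular": [
    [0, 0, -0.04],
    [0, 0, -0.04],
    [0, 0, -0.04],
    [0, 0, -0.04],
    [0, 0, -0.04],
    [0, 0, -0.04],
    [0, 0, -0.04]
  ],
  "claw": [0.7, 0.7, 0.7, 0.7, 0.7, 0.7, 0.7]
}}

```text
time: 6.6
ee_pos: [0.5221, 0.2084, 0.1221]
tool_rot: [-0.0, 0.987, 0.16, 0.001]
ft_force: [-0.1, 0.1, -1.3]
gripper_width: 0.0382
grip_force: 20.0
```

```bash
python3 - <<'E'
from h import *
from station import arm
s=arm.read_state();print(s['ee_pos'],s['qd'].round(3),s['ft_force'])
go(s,(.5223-.0012,.2081-.0004,.0895),18.4)
im,d=arm.get_image('wrist');cv2.imwrite('pics/w6.png',im[:,:,::-1])
E
```

```text
[0.52208361 0.20835973 0.12212688] [ 0.009 -0.01  -0.01  -0.002 -0.003 -0.   ] [-0.12469954  0.14529958 -1.28892089]
t 6.6 dp [-0.12  0.03  3.26] ang [ 0.001 -0.01   0.005]
```

Emit:
{"api": "apply_moves", "payload": {
  "dp": [
    [-0.1, 0, 0.3],
    [-0.1, 0, 0.6],
    [-0.1, 0, 0.9],
    [-0.1, 0, 1.2],
    [-0.1, 0, 1.5],
    [-0.1, 0, 1.8],
    [-0.1, 0, 2.1],
    [-0.1, 0, 2.4],
    [-0.1, 0, 2.4]
  ],
  "angular": [
    [0, 0, 0],
    [0, 0, 0],
    [0, 0, 0],
    [0, 0, 0],
    [0, 0, 0],
    [0, 0, 0],
    [0, 0, 0],
    [0, 0, 0],
    [0, 0, 0]
  ],
  "claw": [0.7, 0.7, 0.7, 0.7, 0.7, 0.7, 0.7, 0.7, 0.7]
}}

```text
time: 7.4
ee_pos: [0.5204, 0.2085, 0.0966]
tool_rot: [0.0, 0.987, 0.161, -0.001]
ft_force: [-0.2, -0.8, -2.3]
gripper_width: 0.0378
grip_force: 20.0
```

Emit:
{"api": "apply_moves", "payload": {
  "dp": [
    [0, 0, 0.15],
    [0, 0, 0.3],
    [0, 0, 0.45],
    [0, 0, 0.6],
    [0, 0, 0.7],
    [0, 0, 0.7]
  ],
  "angular": [
    [0, 0, 0],
    [0, 0, 0],
    [0, 0, 0],
    [0, 0, 0],
    [0, 0, 0],
    [0, 0, 0]
  ],
  "claw": [0.7, 0.7, 0.7, 0.7, 0.7, 0.7]
}}

```text
time: 7.9
ee_pos: [0.5208, 0.2086, 0.0902]
tool_rot: [0.0, 0.987, 0.161, -0.0]
ft_force: [0.2, -1.2, -2.0]
gripper_width: 0.038
grip_force: 20.0
```

Emit:
{"api": "apply_moves", "payload": {
  "dp": [
    [0, 0, 0.05],
    [0, 0, 0.1],
    [0, 0, 0.15],
    [0, 0, 0.15]
  ],
  "angular": [
    [0, 0, 0],
    [0, 0, 0],
    [0, 0, 0],
    [0, 0, 0]
  ],
  "claw": [0.7, 0.7, 0.7, 0.7]
}}

```text
time: 8.23
ee_pos: [0.5208, 0.2086, 0.0889]
tool_rot: [0.0, 0.987, 0.161, 0.0]
ft_force: [0.1, -1.5, -2.7]
gripper_width: 0.0378
grip_force: 20.0
```

Emit:
{"api": "apply_moves", "payload": {
  "dp": [
    [0, 0, 0.05],
    [0, 0, 0.1],
    [0, 0, 0.1]
  ],
  "angular": [
    [0, 0, 0],
    [0, 0, 0],
    [0, 0, 0]
  ],
  "claw": [0.7, 0.7, 0.7]
}}

```text
time: 8.48
ee_pos: [0.5208, 0.2086, 0.0879]
tool_rot: [0.0, 0.987, 0.161, 0.0]
ft_force: [0.7, -1.5, -2.4]
gripper_width: 0.0376
grip_force: 20.0
```

Emit:
{"api": "apply_moves", "payload": {
  "dp": [
    [0, 0, 0.03],
    [0, 0, 0.06],
    [0, 0, 0.08],
    [0, 0, 0.08]
  ],
  "angular": [
    [0, 0, 0],
    [0, 0, 0],
    [0, 0, 0],
    [0, 0, 0]
  ],
  "claw": [0.7, 0.7, 0.7, 0.7]
}}

```text
time: 8.82
ee_pos: [0.5208, 0.2086, 0.0871]
tool_rot: [0.0, 0.987, 0.161, 0.0]
ft_force: [-0.2, -1.5, -1.9]
gripper_width: 0.038
grip_force: 20.0
```

Emit:
{"api": "apply_moves", "payload": {
  "dp": [
    [0, 0, 0.03],
    [0, 0, 0.06],
    [0, 0, 0.08],
    [0, 0, 0.08]
  ],
  "angular": [
    [0, 0, 0],
    [0, 0, 0],
    [0, 0, 0],
    [0, 0, 0]
  ],
  "claw": [0.7, 0.7, 0.7, 0.7]
}}

```text
time: 9.15
ee_pos: [0.5208, 0.2086, 0.0868]
tool_rot: [0.0, 0.987, 0.161, 0.0]
ft_force: [-0.4, -2.4, 2.8]
gripper_width: 0.0383
grip_force: 20.0
```

The module is on the bed: force reads +2.8 N and the descent stopped. I'll release and retreat straight up.

Emit:
{"api": "apply_moves", "payload": {
  "dp": [
    [0, 0, 0],
    [0, 0, 0],
    [0, 0, 0],
    [0, 0, 0],
    [0, 0, 0],
    [0, 0, -2],
    [0, 0, -5],
    [0, 0, -8],
    [0, 0, -11],
    [0, 0, -11],
    [0, 0, -11]
  ],
  "angular": [
    [0, 0, 0],
    [0, 0, 0],
    [0, 0, 0],
    [0, 0, 0],
    [0, 0, 0],
    [0, 0, 0],
    [0, 0, 0],
    [0, 0, 0],
    [0, 0, 0],
    [0, 0, 0],
    [0, 0, 0]
  ],
  "claw": [0.3, 0.3, 0.3, 0.3, 0.3, 0.3, 0.3, 0.3, 0.3, 0.3, 0.3]
}}

```text
time: 10.07
ee_pos: [0.5217, 0.2091, 0.1982]
tool_rot: [-0.0, 0.987, 0.161, 0.002]
ft_force: [-0.5, -0.3, -1.3]
gripper_width: 0.064
grip_force: 0.0
```

```bash
python3 - <<'E'
from h import *
from station import arm
s=arm.read_state();print(s['ee_pos'],s['joint_positions'])
for n in("scene","top"):
    im,d=arm.get_image(n);np.savez(f"{n}1.npz",im=im,d=d);c=arm.get_calibration(n)
    P=cloud(d,c);a=np.radians(18.4);q=P[...,:2]-[.5223,.2081];x=q@[np.cos(a),np.sin(a)];y=q@[-np.sin(a),np.cos(a)];h=P[...,2]
    m=(d>0)&(abs(y)<.05)&(x>.085)&(x<.17)&(h>.13)&(h<.3);print(n,m.sum(),np.c_[x,y,h][0:0] if 0 else np.median(np.c_[x[m],y[m],h[m]],0),np.percentile(x[m],[5,95]),np.percentile(h[m],[5,95]))
    k=m&(im.max(-1)<90);print('dark',k.sum(),np.percentile(x[k],[5,50,95]),np.percentile(h[k],[5,50,95]),np.percentile(y[k],[5,50,95]))
    if n=='scene': cv2.imwrite('pics/s1.png',cv2.resize(im[170:330,170:350,::-1],None,fx=4,fy=3.7))
E
```

```text
[0.52171162 0.20908364 0.19820888] [3.60657572e-01 3.23675007e-01 1.65757868e+00 8.93622433e-05
 1.15587798e+00 1.60874023e+00]
scene 152 [0.1051347  0.00697765 0.25309422] [0.09834038 0.11349936] [0.22288266 0.25929932]
dark 65 [0.10260433 0.10550409 0.11051369] [0.24978895 0.25533138 0.25954469] [-0.00069725  0.01983361  0.03863862]
top 234 [ 0.10629161 -0.00216531  0.25481586] [0.10105704 0.11392397] [0.24554305 0.25953399]
dark 207 [0.10195931 0.10668797 0.11369524] [0.24941596 0.25512609 0.25961294] [-0.03585816 -0.00150629  0.03302721]
```

View pics/s1.png

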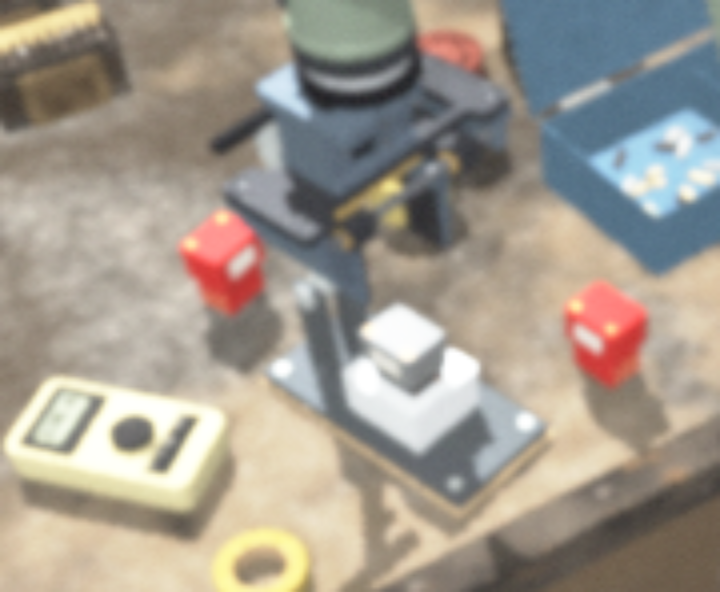

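The module stands upright in the pocket at crop (405,340). The clamp still leans back at about 1.81 rad, with its bar at cradle x≈0.111, z≈0.25. I'll go over and behind the bar, with the fingers set about 40 mm apart to straddle the arm.

Emit:
{"api": "apply_moves", "payload": {
  "dp": [
    [0, 0, -4],
    [0, 0, -8],
    [0, 0, -11.5],
    [2, 0, -11.5],
    [5, 0, -11.5],
    [8, 0, -11.5],
    [11.5, 0, -11.5],
    [14.6, 0, -11.5],
    [14.6, 0, -11.5],
    [14.6, 0, -11.5],
    [14.6, 0, -9],
    [14.6, 0, -9]
  ],
  "angular": [
    [0, 0, 0],
    [0, 0, 0],
    [0, 0, 0],
    [0, 0, 0],
    [0, 0, 0],
    [0, 0, 0],
    [0, 0, 0],
    [0, 0, 0],
    [0, 0, 0],
    [0, 0, 0],
    [0, 0, 0],
    [0, 0, 0]
  ],
  "claw": [0.56, 0.56, 0.56, 0.56, 0.56, 0.56, 0.56, 0.56, 0.56, 0.56, 0.56, 0.56]
}}

```text
time: 11.17
ee_pos: [0.6566, 0.2541, 0.2814]
tool_rot: [0.001, 0.987, 0.161, -0.005]
ft_force: [-0.7, -0.6, -2.5]
gripper_width: 0.0403
grip_force: 0.0
```

```bash
cat >> h.py <<'E'
def cr(s):
    a=np.radians(18.4);q=s['ee_pos'][:2]-[.5223,.2081]
    return (np.r_[q@[np.cos(a),np.sin(a)],q@[-np.sin(a),np.cos(a)],s['ee_pos'][2]]*1e3).round(1)
E
python3 - <<'E'
from h import *
from station import arm
s=arm.read_state();print(s['time'],cr(s),s['ft_force'],s['gripper_width'],s['joint_positions'])
go(s,s['ee_pos'],18.4)
im,d=arm.get_image('wrist');c=arm.get_calibration('wrist');P=cloud(d,c);T=rot(s['tool_rot']).inv().apply(P.reshape(-1,3)-s['ee_pos']).reshape(P.shape)
m=(d>0)&(im.max(-1)<90)&(abs(T[...,1])<.05)&(T[...,0]<-.015)&(T[...,0]>-.08)&(abs(T[...,2])<.05)
print(m.sum(), np.percentile(T[m],[5,50,95],axis=0) if m.sum() else 0)
cv2.imwrite('pics/w7.png',im[:,:,::-1])
E
```

```text
11.1667 [141.9   1.2 281.4] [-0.67153789 -0.56025626 -2.47374574] 0.040342275405782335 [ 3.52881814e-01  5.18831972e-01  1.13370026e+00 -5.42598499e-05
  1.49888127e+00  1.60090251e+00]
t 11.17 dp [0. 0. 0.] ang [0.003 0.094 0.016]
332 [[-0.02339311 -0.02024269  0.02613115]
 [-0.02284844 -0.00034972  0.02800935]
 [-0.0221738   0.02006963  0.03018252]]
```

View pics/w7.png

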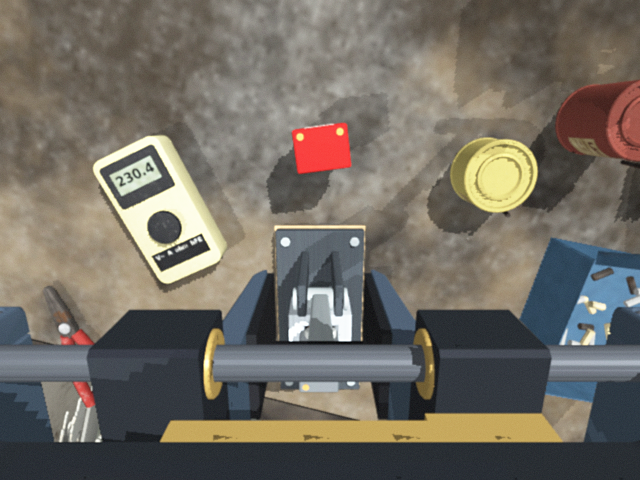

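The wrist view shows the hinge at (320,310) between the fingers. The bar itself is hidden behind the gripper rod, and its back edge lies 22 mm behind the TCP. The arm is still settling, so I lower a little and read again.

Emit:
{"api": "apply_moves", "payload": {
  "dp": [
    [0.2, 0, 0.7],
    [0.2, 0, 1.4],
    [0.2, 0, 2.2],
    [0.2, 0, 2.2],
    [0.2, 0, 2.2]
  ],
  "angular": [
    [0, 0, 0],
    [0, 0, 0],
    [0, 0, 0],
    [0, 0, 0],
    [0, 0, 0]
  ],
  "claw": [0.56, 0.56, 0.56, 0.56, 0.56]
}}

```text
time: 11.63
ee_pos: [0.6608, 0.2555, 0.2639]
tool_rot: [0.0, 0.987, 0.161, -0.0]
ft_force: [0.2, -1.0, -0.2]
gripper_width: 0.0399
grip_force: 0.0
```

```bash
python3 - <<'E'
from h import *
from station import arm
s=arm.read_state();print(s['time'],cr(s),s['ft_force'],s['qd'].round(3))
go(s,s['ee_pos'],18.4)
E
```

```text
11.6333 [146.4   1.3 263.9] [ 0.15864547 -0.97258109 -0.18470659] [ 0.    -0.006 -0.023 -0.001  0.003  0.001]
t 11.63 dp [0. 0. 0.] ang [0.001 0.01  0.015]
```

Emit:
{"api": "apply_moves", "payload": {
  "dp": [
    [-0.7, 0.1, 0.2],
    [-1.5, 0.1, 0.2],
    [-2.3, 0.1, 0.1],
    [-3.1, 0.1, 0],
    [-3.9, 0.1, 0],
    [-4.7, 0.1, 0],
    [-5.5, 0.1, 0],
    [-6.3, 0.1, 0.1],
    [-7.1, 0.1, 0.2],
    [-7.9, 0.1, 0.3],
    [-8.7, 0.1, 0.5],
    [-8.7, 0.1, 0.5]
  ],
  "angular": [
    [0, 0, 0],
    [0, 0, 0],
    [0, 0, 0],
    [0, 0, 0],
    [0, 0, 0],
    [0, 0, 0],
    [0, 0, 0],
    [0, 0, 0],
    [0, 0, 0],
    [0, 0, 0],
    [0, 0, 0],
    [0, 0, 0]
  ],
  "claw": [0.56, 0.56, 0.56, 0.56, 0.56, 0.56, 0.56, 0.56, 0.56, 0.56, 0.56, 0.56]
}}

```text
time: 12.63
ee_pos: [0.5769, 0.2264, 0.2589]
tool_rot: [0.0, 0.987, 0.161, -0.001]
ft_force: [0.2, 1.1, 0.0]
gripper_width: 0.0398
grip_force: 0.0
```

```bash
cat > bar.py <<'E'
from h import *
from station import arm
s=arm.read_state();print(s['time'],cr(s),s['ft_force'])
off=np.array([.0033,.0041])
for n in('scene','top'):
    im,d=arm.get_image(n);P=cloud(d,arm.get_calibration(n))
    a=np.radians(18.4);q=P[...,:2]-[.5223,.2081]+(off if n=='top' else 0);x=q@[np.cos(a),np.sin(a)];y=q@[-np.sin(a),np.cos(a)];h=P[...,2]
    r=np.hypot(x-.075,h-.105);m=(d>0)&(r>.135)&(r<.168)&(abs(y)<.042)&(abs(y)>.012)&(im.max(-1)<90)&(h>.095)&(x<.13)
    print(n,m.sum(),np.percentile(np.c_[x[m],y[m],h[m]]*1e3,[10,50,90],axis=0).round().tolist(),'theta',np.median(np.arctan2(h[m]-.105,.075-x[m])).round(3))
    if n=='scene':cv2.imwrite('pics/sl.png',cv2.resize(im[150:330,150:370,::-1],None,fx=3.6,fy=3.3))
E
python3 bar.py
```

```text
12.6333 [5.760e+01 1.000e-01 2.589e+02] [0.2183096  1.06279029 0.02217654]
scene 145 [[27.0, -25.0, 249.0], [35.0, -20.0, 256.0], [65.0, 32.0, 266.0]] theta 1.308
top 77 [[29.0, -6.0, 250.0], [33.0, 22.0, 254.0], [39.0, 34.0, 257.0]] theta 1.296
```

Emit:
{"api": "apply_moves", "payload": {
  "dp": [
    [-0.7, 0, 0.2],
    [-1.3, 0, 0.4],
    [-2, 0, 0.7],
    [-2.7, 0, 1],
    [-3.4, 0, 1.4],
    [-4, 0, 1.8],
    [-4.6, 0, 2.2],
    [-5.2, 0, 2.65],
    [-5.8, 0, 3.1],
    [-6.3, 0, 3.65],
    [-6.8, 0, 4.2],
    [-7.3, 0, 4.75]
  ],
  "angular": [
    [0, 0, 0],
    [0, 0, 0],
    [0, 0, 0],
    [0, 0, 0],
    [0, 0, 0],
    [0, 0, 0],
    [0, 0, 0],
    [0, 0, 0],
    [0, 0, 0],
    [0, 0, 0],
    [0, 0, 0],
    [0, 0, 0]
  ],
  "claw": [0.56, 0.56, 0.56, 0.56, 0.56, 0.56, 0.56, 0.56, 0.56, 0.56, 0.56, 0.56]
}}

```text
time: 13.73
ee_pos: [0.5092, 0.2037, 0.2112]
tool_rot: [0.0, 0.987, 0.161, -0.0]
ft_force: [0.8, 0.2, 0.8]
gripper_width: 0.0399
grip_force: 0.2
```

```bash
python3 bar.py
```

```text
13.7333 [-13.8  -0.  211.2] [0.7881091  0.15361947 0.80873868]
scene 156 [[-45.0, -27.0, 207.0], [-38.0, -20.0, 212.0], [-11.0, 33.0, 232.0]] theta 0.764
top 27 [[-44.0, 14.0, 202.0], [-41.0, 22.0, 206.0], [-39.0, 30.0, 211.0]] theta 0.713
```

View pics/sl.png

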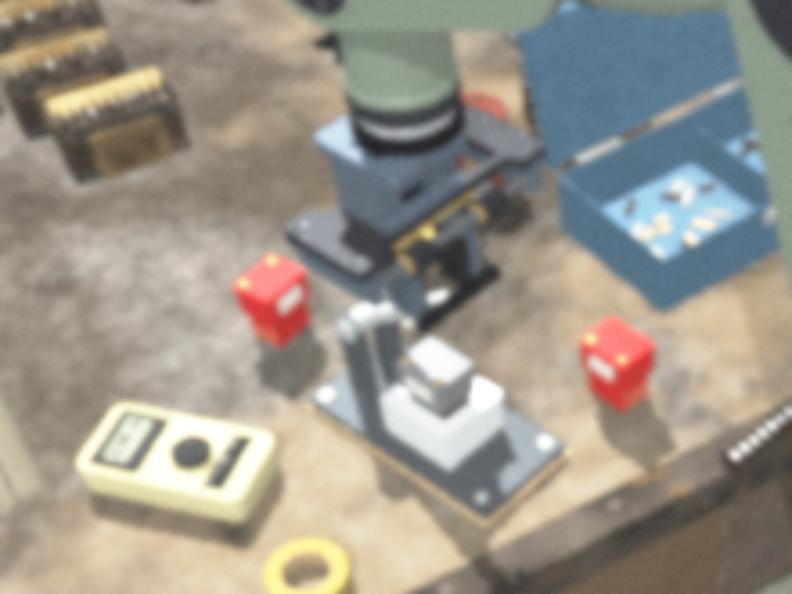

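The bar is at crop (460,300) with the clamp at about 0.71 rad, and the module is undisturbed. Now I lift, move over the bar and push down from above.

Emit:
{"api": "apply_moves", "payload": {
  "dp": [
    [0.5, 0, -2],
    [0.5, 0, -4.6],
    [-1.5, 0, -4.8],
    [-3.3, 0, -4.8],
    [-3.3, 0, -4.8],
    [-3.3, 0, -3.6],
    [-3.3, 0, -2.4],
    [-3.5, 0, -1.6],
    [-3.7, 0, -0.8],
    [-4, 0, 0],
    [-4.4, 0, 0.6],
    [-4.4, 0, 0.6]
  ],
  "angular": [
    [0, 0, 0],
    [0, 0, 0],
    [0, 0, 0],
    [0, 0, 0],
    [0, 0, 0],
    [0, 0, 0],
    [0, 0, 0],
    [0, 0, 0],
    [0, 0, 0],
    [0, 0, 0],
    [0, 0, 0],
    [0, 0, 0]
  ],
  "claw": [0.56, 0.56, 0.56, 0.56, 0.56, 0.56, 0.56, 0.56, 0.56, 0.56, 0.56, 0.56]
}}

```text
time: 14.83
ee_pos: [0.4668, 0.1895, 0.2044]
tool_rot: [0.0, 0.987, 0.161, -0.001]
ft_force: [-0.1, -0.4, -1.0]
gripper_width: 0.0398
grip_force: 0.0
```

```bash
python3 bar.py
```

```text
14.8333 [-5.860e+01 -1.000e-01  2.044e+02] [-0.14120381 -0.36954796 -0.99527174]
scene 64 [[-66.0, -22.0, 178.0], [-62.0, -20.0, 186.0], [-51.0, 32.0, 201.0]] theta 0.536
top 2 [[-57.0, -39.0, 177.0], [-56.0, -39.0, 178.0], [-55.0, -38.0, 179.0]] theta 0.509
```

Emit:
{"api": "apply_moves", "payload": {
  "dp": [
    [-0.3, 0, 0.6],
    [-0.5, 0, 1.2],
    [-0.7, 0, 1.8],
    [-0.9, 0, 2.4],
    [-1.1, 0, 3],
    [-1.2, 0, 3.5],
    [-1.3, 0, 4],
    [-1.4, 0, 4.3],
    [-1.4, 0, 4.5],
    [-1.4, 0, 4.5]
  ],
  "angular": [
    [0, 0, 0],
    [0, 0, 0],
    [0, 0, 0],
    [0, 0, 0],
    [0, 0, 0],
    [0, 0, 0],
    [0, 0, 0],
    [0, 0, 0],
    [0, 0, 0],
    [0, 0, 0]
  ],
  "claw": [0.56, 0.56, 0.56, 0.56, 0.56, 0.56, 0.56, 0.56, 0.56, 0.56]
}}

```text
time: 15.77
ee_pos: [0.4546, 0.1855, 0.1604]
tool_rot: [0.0, 0.987, 0.161, -0.0]
ft_force: [0.6, 0.8, 0.1]
gripper_width: 0.0404
grip_force: 0.0
```

```bash
python3 bar.py
```

```text
15.7667 [-7.140e+01 -1.000e-01  1.604e+02] [0.62201379 0.81465493 0.13154445]
scene 89 [[-80.0, -22.0, 136.0], [-76.0, -20.0, 148.0], [-66.0, 33.0, 175.0]] theta 0.283Traceback (most recent call last):
  File "bar.py", line 9, in <module>
    print(n,m.sum(),np.percentile(np.c_[x[m],y[m],h[m]]*1e3,[10,50,90],axis=0).round().tolist(),'theta',np.median(np.arctan2(h[m]-.105,.075-x[m])).round(3))
                    ~~~~~~~~~~~~~^^^^^^^^^^^^^^^^^^^^^^^^^^^^^^^^^^^^^^^^^^^^^
    return _quantile_unchecked(
        a, q, axis, out, overwrite_input, method, keepdims, weights)
    return _ureduce(a,
                    func=_quantile_ureduce_func,
    ...<5 lines>...
                    overwrite_input=overwrite_input,
                    method=method)
    r = func(a, **kwargs)
    result = _quantile(arr,
                       quantiles=q,
    ...<2 lines>...
                       out=out,
                       weights=wgt)
    slices_having_nans = np.isnan(arr[-1, ...])
                                  ~~~^^^^^^^^^
IndexError: index -1 is out of bounds for axis 0 with size 0
```

View pics/sl.png

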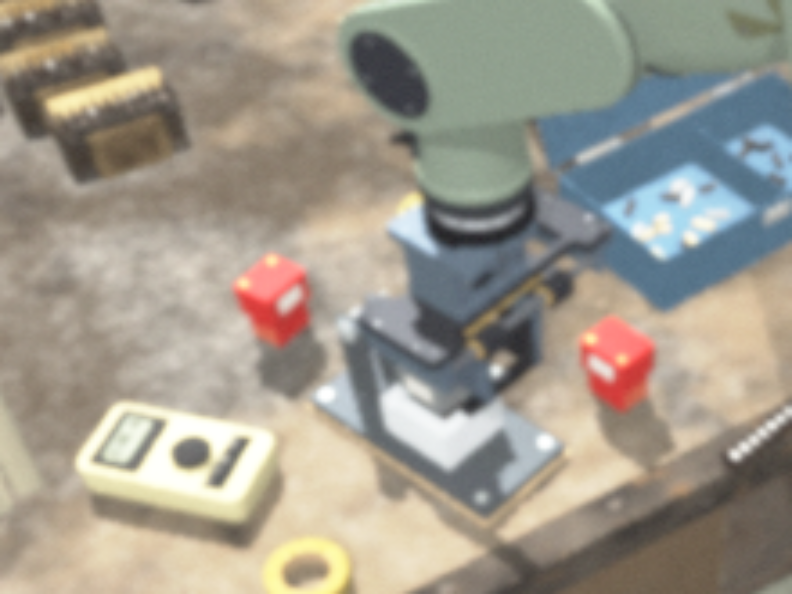

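The clamp is nearly level over the module, which is still upright at crop (440,400). I'll press in small steps and watch the force.

Emit:
{"api": "apply_moves", "payload": {
  "dp": [
    [0, 0, 0.2],
    [-0.1, 0, 0.4],
    [-0.2, 0, 0.6],
    [-0.2, 0, 0.75],
    [-0.2, 0, 0.9],
    [-0.2, 0, 1.0]
  ],
  "angular": [
    [0, 0, 0],
    [0, 0, 0],
    [0, 0, 0],
    [0, 0, 0],
    [0, 0, 0],
    [0, 0, 0]
  ],
  "claw": [0.56, 0.56, 0.56, 0.56, 0.56, 0.56]
}}

```text
time: 16.37
ee_pos: [0.4525, 0.1848, 0.1515]
tool_rot: [0.0, 0.987, 0.161, -0.0]
ft_force: [-2.6, -1.5, 7.6]
gripper_width: 0.0402
grip_force: 3.9
```

Emit:
{"api": "apply_moves", "payload": {
  "dp": [
    [0, 0, 0.1],
    [0, 0, 0.2],
    [0, 0, 0.3],
    [0, 0, 0.4],
    [0, 0, 0.4]
  ],
  "angular": [
    [0, 0, 0],
    [0, 0, 0],
    [0, 0, 0],
    [0, 0, 0],
    [0, 0, 0]
  ],
  "claw": [0.56, 0.56, 0.56, 0.56, 0.56]
}}

```text
time: 16.78
ee_pos: [0.452, 0.1846, 0.1474]
tool_rot: [0.0, 0.987, 0.161, -0.001]
ft_force: [-3.1, -1.8, 6.0]
gripper_width: 0.0401
grip_force: 3.3
```

Emit:
{"api": "apply_moves", "payload": {
  "dp": [
    [0, 0, 0.1],
    [0, 0, 0.2],
    [0, 0, 0.3],
    [0, 0, 0.4],
    [0, 0, 0.5],
    [0, 0, 0.6],
    [0, 0, 0.7],
    [0, 0, 0.8],
    [0, 0, 0.9],
    [0, 0, 1],
    [0, 0, 1]
  ],
  "angular": [
    [0, 0, 0],
    [0, 0, 0],
    [0, 0, 0],
    [0, 0, 0],
    [0, 0, 0],
    [0, 0, 0],
    [0, 0, 0],
    [0, 0, 0],
    [0, 0, 0],
    [0, 0, 0],
    [0, 0, 0]
  ],
  "claw": [0.56, 0.56, 0.56, 0.56, 0.56, 0.56, 0.56, 0.56, 0.56, 0.56, 0.56]
}}

```text
time: 17.7
ee_pos: [0.4511, 0.1843, 0.1371]
tool_rot: [0.0, 0.987, 0.161, -0.002]
ft_force: [-3.8, -2.4, 7.1]
gripper_width: 0.0402
grip_force: 3.4
```

Emit:
{"api": "apply_moves", "payload": {
  "dp": [
    [0, 0, 0.05],
    [0, 0, 0.1],
    [0, 0, 0.15],
    [0, 0, 0.2],
    [0, 0, 0.2]
  ],
  "angular": [
    [0, 0, 0],
    [0, 0, 0],
    [0, 0, 0],
    [0, 0, 0],
    [0, 0, 0]
  ],
  "claw": [0.56, 0.56, 0.56, 0.56, 0.56]
}}

```text
time: 18.12
ee_pos: [0.451, 0.1843, 0.1353]
tool_rot: [0.0, 0.987, 0.161, -0.002]
ft_force: [-4.4, -2.2, 7.9]
gripper_width: 0.0404
grip_force: 4.2
```

Emit:
{"api": "apply_moves", "payload": {
  "dp": [
    [0, 0, 0.03],
    [0, 0, 0.06],
    [0, 0, 0.1],
    [0, 0, 0.1]
  ],
  "angular": [
    [0, 0, 0],
    [0, 0, 0],
    [0, 0, 0],
    [0, 0, 0]
  ],
  "claw": [0.56, 0.56, 0.56, 0.56]
}}

```text
time: 18.45
ee_pos: [0.451, 0.1843, 0.1347]
tool_rot: [0.0, 0.987, 0.161, -0.002]
ft_force: [-5.6, -2.1, 10.3]
gripper_width: 0.0399
grip_force: 5.6
```

Emit:
{"api": "apply_moves", "payload": {
  "dp": [
    [0, 0, 0.03],
    [0, 0, 0.06],
    [0, 0, 0.06]
  ],
  "angular": [
    [0, 0, 0],
    [0, 0, 0],
    [0, 0, 0]
  ],
  "claw": [0.56, 0.56, 0.56]
}}

```text
time: 18.7
ee_pos: [0.451, 0.1843, 0.1345]
tool_rot: [0.0, 0.987, 0.161, -0.002]
ft_force: [-7.1, -2.0, 14.0]
gripper_width: 0.0401
grip_force: 7.2
```

Emit:
{"api": "apply_moves", "payload": {
  "dp": [
    [-0.05, 0, 0.03],
    [-0.08, 0, 0.07],
    [-0.08, 0, 0.07]
  ],
  "angular": [
    [0, 0, 0],
    [0, 0, 0],
    [0, 0, 0]
  ],
  "claw": [0.56, 0.56, 0.56]
}}

```text
time: 18.95
ee_pos: [0.4509, 0.1842, 0.1344]
tool_rot: [0.0, 0.987, 0.161, -0.001]
ft_force: [-6.2, -2.6, 17.2]
gripper_width: 0.0402
grip_force: 8.4
```

Emit:
{"api": "apply_moves", "payload": {
  "dp": [
    [-0.05, 0, 0.03],
    [-0.08, 0, 0.06],
    [-0.08, 0, 0.08],
    [-0.08, 0, 0.08],
    [-0.08, 0, 0.08]
  ],
  "angular": [
    [0, 0, 0],
    [0, 0, 0],
    [0, 0, 0],
    [0, 0, 0],
    [0, 0, 0]
  ],
  "claw": [0.56, 0.56, 0.56, 0.56, 0.56]
}}

```text
time: 19.37
ee_pos: [0.4509, 0.1842, 0.1343]
tool_rot: [0.0, 0.987, 0.161, 0.0]
ft_force: [-5.3, -1.6, 19.5]
gripper_width: 0.0405
grip_force: 10.0
```

Emit:
{"api": "apply_moves", "payload": {
  "dp": [
    [-0.03, 0, 0.03],
    [-0.03, 0, 0.05],
    [-0.03, 0, 0.05],
    [-0.03, 0, 0.05],
    [-0.03, 0, 0.05],
    [-0.03, 0, 0.05],
    [-0.03, 0, 0.05],
    [-0.03, 0, 0.05]
  ],
  "angular": [
    [0, 0, 0],
    [0, 0, 0],
    [0, 0, 0],
    [0, 0, 0],
    [0, 0, 0],
    [0, 0, 0],
    [0, 0, 0],
    [0, 0, 0]
  ],
  "claw": [0.56, 0.56, 0.56, 0.56, 0.56, 0.56, 0.56, 0.56]
}}

```text
time: 20.03
ee_pos: [0.4509, 0.1842, 0.1341]
tool_rot: [-0.0, 0.987, 0.161, 0.001]
ft_force: [-6.4, -2.4, 22.0]
gripper_width: 0.0406
grip_force: 10.8
```

Emit:
{"api": "apply_moves", "payload": {
  "dp": [
    [0, 0, 0],
    [0, 0, 0],
    [0, 0, 0],
    [0, 0, 0],
    [0, 0, 0],
    [0, 0, 0]
  ],
  "angular": [
    [0, 0, 0],
    [0, 0, 0],
    [0, 0, 0],
    [0, 0, 0],
    [0, 0, 0],
    [0, 0, 0]
  ],
  "claw": [0.56, 0.56, 0.56, 0.56, 0.56, 0.56]
}}

```text
time: 20.53
ee_pos: [0.4509, 0.1842, 0.1341]
tool_rot: [-0.0, 0.987, 0.161, 0.001]
ft_force: [-6.6, -2.0, 21.4]
gripper_width: 0.0402
grip_force: 10.8
```

It is home: the force climbed sharply and has held at about 22 N with no further travel. I retreat straight up and verify.

Emit:
{"api": "apply_moves", "payload": {
  "dp": [
    [0, 0, -0.2],
    [0, 0, -0.6],
    [0, 0, -2],
    [0, 0, -5],
    [0, 0, -9],
    [0, 0, -13],
    [-4, 6, -14],
    [-6, 10, -14],
    [-6, 14, -14],
    [-6, 17, -14],
    [-6, 17, -14]
  ],
  "angular": [
    [0, 0, 0],
    [0, 0, 0],
    [0, 0, 0],
    [0, 0, 0],
    [0, 0, 0],
    [0, 0, 0],
    [0, 0, 0],
    [0, 0, 0],
    [0, 0, 0],
    [0, 0, 0],
    [0, 0, 0]
  ],
  "claw": [0.56, 0.56, 0.56, 0.56, 0.56, 0.56, 0.56, 0.56, 0.56, 0.56, 0.56]
}}

```text
time: 21.45
ee_pos: [0.4481, 0.0003, 0.2715]
tool_rot: [0.001, 0.987, 0.159, 0.0]
ft_force: [-0.1, 0.4, 0.1]
gripper_width: 0.0405
grip_force: 0.0
```

```bash
python3 - <<'E'
from h import *
from station import arm
s=arm.read_state();print(s['time'],cr(s),s['ft_force'])
off=np.array([.0033,.0041])
V=[]
for n in('scene','top'):
    im,d=arm.get_image(n);P=cloud(d,arm.get_calibration(n))
    a=np.radians(18.4);q=P[...,:2]-[.5223,.2081]+(off if n=='top' else 0);x=q@[np.cos(a),np.sin(a)];y=q@[-np.sin(a),np.cos(a)];h=P[...,2];ok=d>0
    k=ok&(abs(x+.075)<.006)&(abs(y)<.034)&(abs(y)>.012)&(h>.09);print(n,'bar top z (exp .112)',k.sum(),np.median(h[k]) if k.any() else None)
    k=ok&(abs(x)<.02)&(abs(y)<.016)&(abs(y)>.011)&(h>.06)&(h<.11);print('head top z (exp .093)',k.sum(),np.median(h[k]) if k.any() else None)
    V.append(cv2.resize(im[180:310,190:350] if n=='scene' else im[180:310,170:330],None,fx=2.5,fy=3)[:,:,::-1])
cv2.imwrite('pics/fin.png',np.hstack(V))
E
```

```text
21.45 [-136.  -173.7  271.5] [-0.12767555  0.43823644  0.06897874]
scene bar top z (exp .112) 47 0.11282599590122266
head top z (exp .093) 19 0.09476964668966181
top bar top z (exp .112) 90 0.1106458209290182
head top z (exp .093) 66 0.09244326040471829
```

View pics/fin.png

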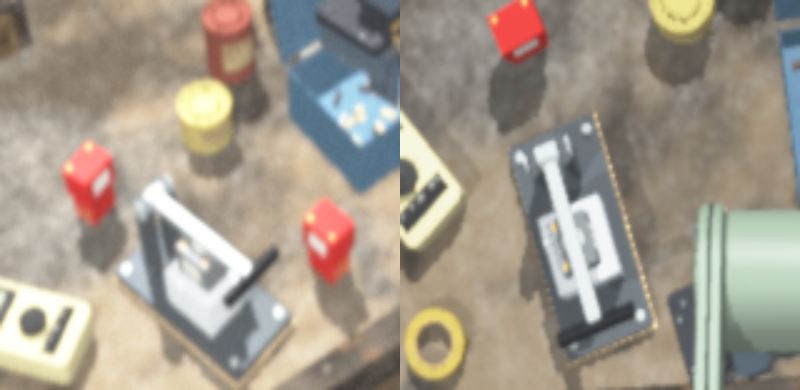

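The clamp is closed and level over the module (left view, arm running from (160,190) to the bar at (252,275)). The bar top is at about 0.112 m and the head top at about 0.093 m, both at the expected home heights.

```bash
python3 -c "
from station import arm
print(arm.sign_off())"
```

```text
the job is handed in; nothing more can be done
None
```

The slim module is seated home in the cradle, bedded with a steady push of about 22 N on the clamp's crossbar, the clamp is left closed on it, and the job was handed in at about 21.5 s.

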